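# Turn the square tin to the front of the bakery's revolving stand

### The arm

A 7-joint arm with a two-finger parallel gripper is mounted at the origin on the work surface. World frame = base frame: x ahead of the robot, y to its left, z up, the work surface at z = 0. Lengths are in m, angles in degrees, forces in N, time in s.
With the tool pointing down it reaches from about 0.4 to 0.85 m from the base axis. Payload 10.4 kg.
Tool frame: the origin (TCP) lies at the centre of the arm's flange, where the gripper is bolted on; the fingertips stand 182 mm ahead of it and the grasp point (between the pads) lies 164 mm ahead of it; x points along the fingers, z is the direction in which the jaws open and shut, and the axes are right-handed (so a half turn about x gives the same grasp; the last joint's range is limited). The gripper opens to 87 mm and grips with 3 to 60 N. Pads are 19 mm wide; open, the fingers measure 117 mm over their backs; the gripper's body (75 mm by 190 mm) begins 51 mm behind the grasp point.
Start: joints at [73.648, 19.034, -3.707, 83.658, 1.238, 77.344, -5.071], TCP at [0.162, -0.604, 0.405] pointing down, gripper open.
Joint ranges: [-148.97, 148.97], [-28.65, 121.19], [-84.17, 76.75], [9.2, 138.47], [-72.65, 252.65], [3.7, 117.97], [-149.18, 149.18]. Speed limits (degrees/s): [127.2, 127.2, 159.86, 159.86, 180, 180, 180].

### API

Orientations are given as [roll, pitch, yaw] about the fixed x, y, z axes, in that order (R = Rz(yaw) Ry(pitch) Rx(roll)).
In Python, from workcell import env gives the robot as it stands.
- The arm moves only by the tool carry_out, never from a script. Its argument "targets" is a list of rows, each an object of numbers: "dx", "dy", "dz": the shift along the tool's x, y, z each as a share of 0.2 m, from -1 to 1; "ax", "ay", "az": the turn, a rotation vector about the tool's x, y, z each as a share of 90 degrees, from -1 to 1; "jaw": the opening, from -1 (shut) to 1 (fully open), so that 0 is half open. A call has 1 to 10 rows; each row is the pose to reach, as a shift and turn from the pose measured when the call began, along the tool's axes at that moment; what a row does not reach only later rows make up. A row lasts 1/12 s, in which the tool goes at most 41.7 mm and 7.16 degrees, less where a joint would pass 70% of its speed; a pose out of reach is approached as far as the arm can. A call with a number of a shift or a turn outside -1 to 1 is refused whole. A call with a gripper value outside its range is refused whole. The fingers move at their own pace and stop on an object; "squeeze" is the grip in N (left out, the last holds). Time passes only in rows, so rows that repeat a pose let the fingers close. It gives the time, the measured TCP pose, the force and the opening at its end, in the units of the state.
- env.get_state(): the state, without advancing time (a new reading comes with each control period).
- env.camera(name): name is "scene" or "top" or "wrist"; returns the picture (400x640x3 uint8, red, green, blue); there is no depth.
- env.camera_model(name): a dict with "fov_y" (degrees; the focal length in pixels is half the picture's height over the tangent of half this angle, whatever the lens; pixels are square), "cx", "cy" (the principal point, pixels), "pose" (4x4, takes a point from camera to world coordinates). Camera axes: x right, y down, z forward; pixel columns grow to the right and rows downward; lengths in m; the calibration is good to about 2 mm. A picture is of the moment at which its call begins: read the wrist's pose just before it. camera_model takes no time and is no camera call; for the wrist camera it gives the pose at the moment of the call.
- env.job_done(): hands the job in, once; it reports no verdict.
The state is a dict: "clock": time; "q": joint angles; "dq": joint speeds; "tau": joint torques, N m; "ee_pos": TCP position; "tool_rot": TCP orientation; "contact_force": force on the tool from outside, world axes, zero at the start; "moment": the same for the moment, N m; "gripper_width": finger opening in m.
Only numpy, scipy, OpenCV 4.12 (cv2) and the standard library are available. Lean on these libraries where they do the work, as an engineer would, in place of code of your own. Each camera call takes 0.05 s, during which the arm holds its last target.

### The job

Turn the revolving wooden stand on the bakery counter by pushing the pegs on its rim with the fingertips, until the square tin stands at the front, squarely in line with the metal tongue with a round black-and-white end that sticks out from the stand's foot. Do not touch, lift or knock over any of the four containers riding on it, and leave the loaf, the notebook and the spray bottle alone. When finished, the stand is at rest and the hand is clear of it.

Things in the scene. Friction and masses are not known exactly. Their poses are not given: they have to be found in the camera images.
- stand: Fixed dark steel foot. Origin on the counter, on the vertical turning axis. Its own -x axis points to the front: along it a flat tongue (26 mm wide, 6 mm high) ends in a round black tab with a white disc on top (52 mm across, 10 mm high, centre 205 mm from the axis), seen beyond the board. The board that turns on the foot: round, pale wood, 290 mm across, 12 mm thick, top 47 mm above the counter.
- turntable (a joint): Angle of the turning board on its foot, rad, growing counter-clockwise seen from above; it turns freely either way (limits -8 and 8), with a light friction of about 0.25 N m (2 N at a peg), and stays where it is left. Six upright wooden pegs, 14 mm in diameter and 45 mm tall (tops 92 mm above the counter), stand on the board 130 mm from the axis, 60 degrees apart; at joint value 0 the first lies on the +x axis of the foot (opposite the tongue).
- peg0_top (a point): Centre of the top of the first peg, 92 mm above the counter, 130 mm from the axis; it turns with the board.
- tin: The square steel tin, the one to bring to the front: 42 mm square, 70 mm tall, lid 44 mm square. The only container that is square seen from above. Origin at the centre of its underside. Loose; it stands on the board about 62 mm from the axis (57 to 68 mm), and rides round with it, as the other containers do.
- jar: Round squat glass jar with a steel lid, about 50 mm across and 55 mm tall, loose on the board, about 62 mm from the axis. Origin at the centre of its underside. Not to be touched.
- flask: Slim round amber glass bottle with a neck and black cap, 34 mm across and 75 mm tall, loose on the board, about 62 mm from the axis. Origin at the centre of its underside. Not to be touched.
- shaker: Round aluminium shaker with a domed top, 47 mm across and 73 mm tall, loose on the board, about 62 mm from the axis. Origin at the centre of its underside. Not to be touched.
- loaf: Round brown loaf, 184 mm across and 82 mm tall, on the counter to the left. Origin at the centre of its underside. A bystander.
- notebook: Red notebook lying on the counter to the right, 154 by 214 mm, 18 mm thick. Origin at the centre of its underside. A bystander.
- sprayer: Clear spray bottle with blue filling and white head, 72 mm across and 190 mm tall, far left on the counter. Origin at the centre of its underside. A bystander.
Things that resemble listed ones, but are neither listed nor needed, are in the scene too. Leave any blue or green look-alike of the tin alone.

How it is judged (in metres and radians):
At the end, for the whole second after the job is handed in: The tin's centre lies within 10 mm of the tongue's centre line, on the tongue's side of the axis; the board is at rest (under 0.05 rad/s); all four containers stand upright (within 0.15 rad) and still on the board, 40 to 85 mm from its axis (y of tin in the frame of stand between -0.01 and 0.01 m and x of tin in the frame of stand below -0.04 m and velocity of joint turntable between -0.05 and 0.05 rad/s and angle between each of tin, jar, flask, shaker's own z axis and vertical below 0.15 rad and height (world z) of tin between 0.042 and 0.052 m and horizontal distance between tin and stand between 0.04 and 0.085 m and linear speed of each of tin, jar, flask, shaker below 0.02 m/s and height (world z) of jar between 0.042 and 0.052 m and horizontal distance between jar and stand between 0.04 and 0.085 m and height (world z) of flask between 0.042 and 0.052 m and horizontal distance between flask and stand between 0.04 and 0.085 m and height (world z) of shaker between 0.042 and 0.052 m and horizontal distance between shaker and stand between 0.04 and 0.085 m); the robot touches nothing.
It fails at once if the robot touches one of the containers on the stand (contact force between any of the fingers, the arm and tin above 0.5 N or contact force between any of the fingers, the arm and jar above 0.5 N or contact force between any of the fingers, the arm and flask above 0.5 N or contact force between any of the fingers, the arm and shaker above 0.5 N).
It fails at once if a container is lifted off the board (height (world z) of any of tin, jar, flask, shaker above 0.06 m).
It fails at once if a container is tipped over (angle between any of tin, jar, flask, shaker's own z axis and vertical above 0.5 rad).
It fails at once if the loaf, the notebook or the spray bottle is moved by more than 15 mm (distance of any of loaf, notebook, sprayer from where it was at the start of the episode above 0.015 m).
It also fails if it takes over 48 s, if anything falls off the work surface, if the arm or the gripper's body presses on something with over 40 N, if the wrist force passes 120 N, or if a joint passes its speed limit or range.

## Working session

There is one attempt and no reset: what is moved stays moved. The work goes in short steps, Python scripts to look and compute and a tool call to move; the robot and the scene stay as the last step left them, time stands still between calls to the robot, and variables do not carry over. Pictures are saved under pics/ and viewed, and the job is handed in when it is done.

Besides the shell and the picture viewer there is one more tool, called after "Request:" by a JSON object that holds its "name" and its "arguments". carry_out: Moves the arm, as the interface text tells. Its arguments: {"type":"object","properties":{"targets":{"type":"array","items":{"type":"object","properties":{"dx":{"type":"number"},"dy":{"type":"number"},"dz":{"type":"number"},"ax":{"type":"number"},"ay":{"type":"number"},"az":{"type":"number"},"jaw":{"type":"number"}}}},"squeeze":{"type":"number"}},"required":["targets"]}

```bash
mkdir -p pics; ls; python3 - <<'E'
from workcell import env
import cv2
for n in ["scene","top"]:
    im=env.camera(n); cv2.imwrite(f"pics/{n}0.png",im[:,:,::-1])
    m=env.camera_model(n); print(n,m)
s=env.get_state(); print(s)
E
```

```text
pics
scene {'fov_y': 52.483539769896716, 'cx': 317.593655222163, 'cy': 198.8183509909484, 'pose': array([[ 0.51470904,  0.68242618, -0.51900782,  1.26266278],
       [ 0.85736309, -0.40843325,  0.31322647, -0.4038908 ],
       [ 0.00177389, -0.60619864, -0.7953113 ,  1.05433091],
       [ 0.        ,  0.        ,  0.        ,  1.        ]])}
top {'fov_y': 47.911405321935455, 'cx': 318.61283794764256, 'cy': 205.51727626984194, 'pose': array([[ 0.02964274, -0.99313305,  0.11317263,  0.44920121],
       [-0.99954413, -0.03010083, -0.00234067, -0.01928919],
       [ 0.00573119, -0.11305166, -0.99357258,  1.64777519],
       [ 0.        ,  0.        ,  0.        ,  1.        ]])}
{'clock': 0.1, 'q': array([73.64879749, 19.06718631, -3.70825002, 83.70169567,  1.24049367,
       77.34448983, -5.0684586 ]), 'dq': array([ 0.0157806 , -0.15750686, -0.00442689, -0.08084761, -0.12107737,
        0.03959102, -0.04276091]), 'tau': array([ 1.68571019e-03, -6.24542570e+01,  2.48727336e-02, -3.90716958e+01,
       -6.14790455e-02,  3.66246316e-02,  5.87442926e-06]), 'ee_pos': array([ 0.16233214, -0.60342177,  0.40404197]), 'tool_rot': array([-175.43195253,   89.92656131,  109.62948478]), 'contact_force': array([ 0.53786069,  0.08421054, -0.09615073]), 'moment': array([-0.00481485,  0.01005009,  0.00339359]), 'gripper_width': 0.08696989694510712}
```

View pics/scene0.png

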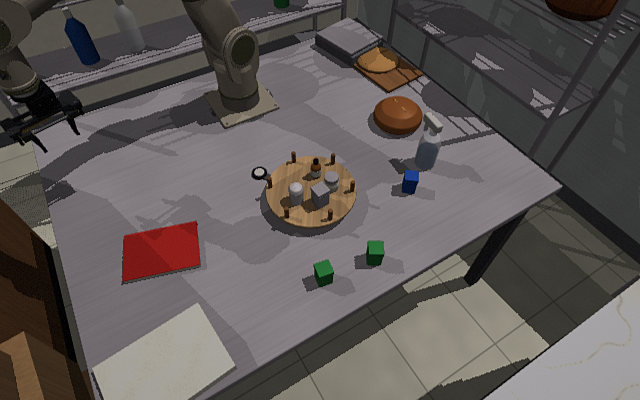

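View pics/top0.png

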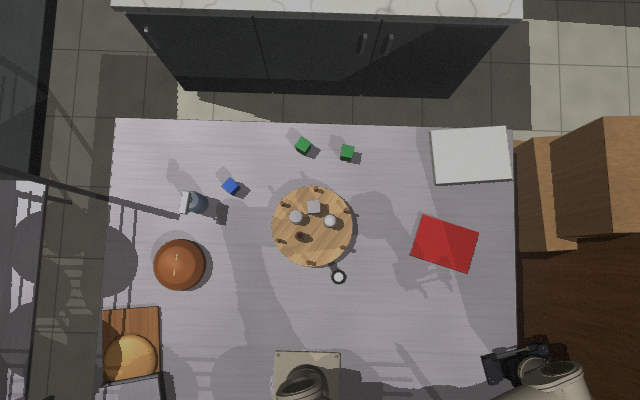

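```bash
python3 - <<'E'
import cv2
im=cv2.imread("pics/top0.png"); cv2.imwrite("pics/topc0.png",cv2.resize(im[60:260,180:440],None,fx=3,fy=3,interpolation=cv2.INTER_CUBIC))
E
```

```text
(no output)
```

View pics/topc0.png

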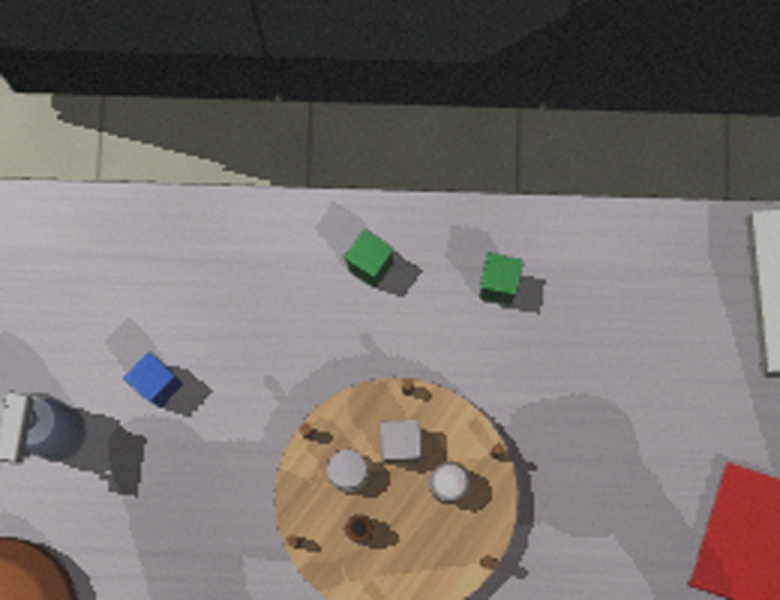

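```bash
python3 - <<'E'
import cv2
im=cv2.imread("pics/scene0.png"); cv2.imwrite("pics/scc0.png",cv2.resize(im[140:240,240:370],None,fx=6,fy=6,interpolation=cv2.INTER_CUBIC))
E
```

```text
(no output)
```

View pics/scc0.png

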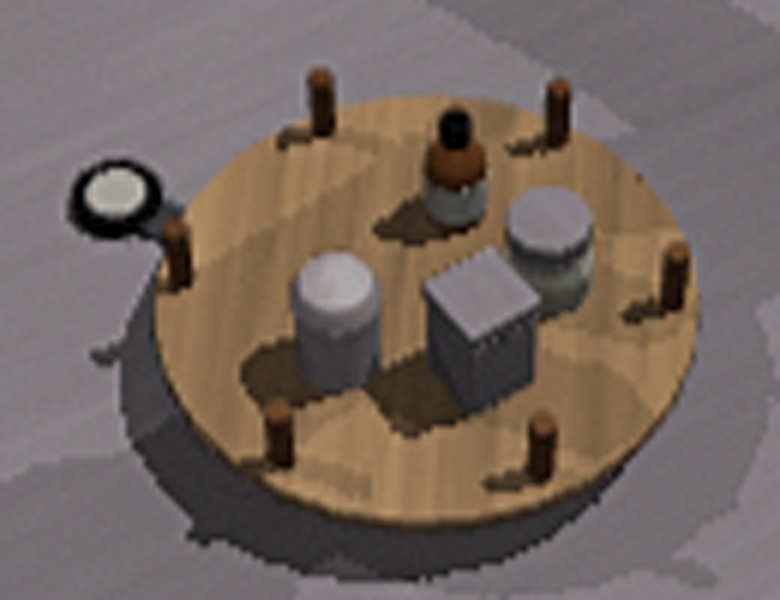

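The top view shows the stand centred near (313,226), the tin at about (314,207), the tab at (338,277), and the loaf and sprayer to the left. The robot base is at the bottom. Next I'll magnify the stand.

```bash
python3 - <<'E'
import cv2
im=cv2.imread("pics/top0.png"); c=cv2.resize(im[175:295,260:380],None,fx=5,fy=5,interpolation=cv2.INTER_CUBIC)
for i in range(0,120,20):
    cv2.putText(c,str(260+i),(i*5,8),0,.3,(0,0,255)); cv2.putText(c,str(175+i),(0,i*5+8),0,.3,(0,0,255))
cv2.imwrite("pics/topc1.png",c)
E
```

```text
(no output)
```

View pics/topc1.png

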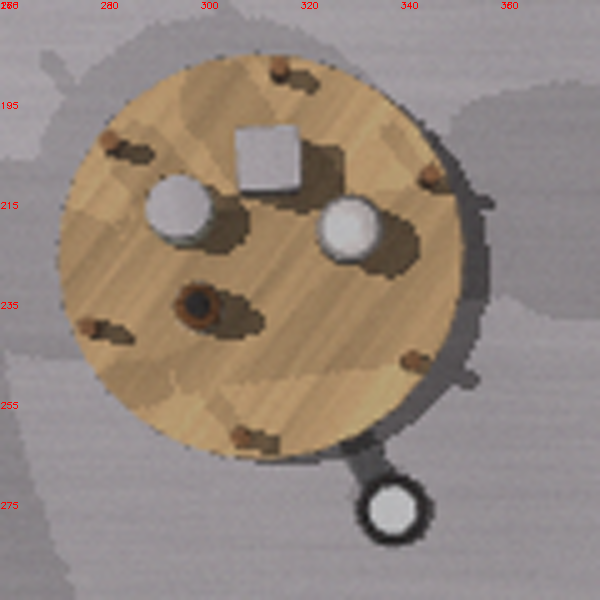

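```bash
cat > h.py <<'E'
import numpy as np
from workcell import env
def ray(name,uv,z,m=None):
    m=m or env.camera_model(name); f=200/np.tan(np.radians(m["fov_y"])/2)
    uv=np.atleast_2d(uv).astype(float)
    d=np.c_[(uv[:,0]-m["cx"])/f,(uv[:,1]-m["cy"])/f,np.ones(len(uv))]@m["pose"][:3,:3].T
    o=m["pose"][:3,3]; return (o+d*((z-o[2])/d[:,2])[:,None])[:,:2]
def proj(name,P,m=None):
    m=m or env.camera_model(name); f=200/np.tan(np.radians(m["fov_y"])/2)
    p=(np.atleast_2d(P)-m["pose"][:3,3])@m["pose"][:3,:3]
    return np.c_[m["cx"]+f*p[:,0]/p[:,2],m["cy"]+f*p[:,1]/p[:,2]]
def crop(px,x0,y0,s): return (np.atleast_2d(px)+.5)/s-.5+[x0,y0]
E
python3 - <<'E'
from h import *
T=lambda p,z: ray("top",crop(p,260,175,5),z)
pg=T([(280,69),(110,139),(87,324),(239,436),(409,359),(430,172)],.092)
print("pegs",pg.round(3)); c=pg.mean(0); print("c",c, np.hypot(*(pg-c).T).round(3), np.degrees(np.arctan2(*(pg-c).T[::-1])).round(1))
tin=T((267,158),.117)[0]; tab=T((393,511),.010)[0]
# board edges
e=T([(60,258),(463,258),(262,55),(262,459)],.047); c2=np.array([e[2:,0].mean(),e[:2,1].mean()]);print("board",e.round(3),c2)
S=lambda p,z: ray("scene",crop(p,240,140,6),z)
pg=S([(320,73),(558,83),(677,250),(543,420),(277,408),(176,227)],.092)
c3=pg.mean(0);print("scene pegs",pg.round(3),c3,np.hypot(*(pg-c3).T).round(3), np.degrees(np.arctan2(*(pg-c3).T[::-1])).round(1))
print("tab",tab,S((115,193),.010),"tin",tin,S((483,294),.117))
for n,p,z in [("jar",(179,206),.102),("shak",(348,227),.115),("flask",(197,305),.122)]: print(n,T(p,z))
for cc in (c,c2): print(np.degrees(np.arctan2(*(tab-cc)[::-1])),np.hypot(*(tab-cc)),np.degrees(np.arctan2(*(tin-cc)[::-1])),np.hypot(*(tin-cc)))
print(S((335,280),.11),S((548,210),.102),S((455,120),.122))
E
```

```text
pegs [[ 0.686 -0.011]
 [ 0.633  0.106]
 [ 0.505  0.117]
 [ 0.431  0.01 ]
 [ 0.487 -0.106]
 [ 0.617 -0.117]]
c [ 5.59922229e-01 -9.63107197e-05] [0.127 0.129 0.129 0.129 0.128 0.13 ] [  -4.8   55.3  115.3  175.6 -124.6  -64. ]
board [[ 0.552  0.142]
 [ 0.561 -0.145]
 [ 0.703  0.003]
 [ 0.415 -0.006]] [ 0.55892105 -0.00144219]
scene pegs [[ 0.427  0.005]
 [ 0.5    0.113]
 [ 0.631  0.102]
 [ 0.687 -0.014]
 [ 0.614 -0.122]
 [ 0.485 -0.112]] [ 0.55764289 -0.00441387] [0.131 0.131 0.13  0.13  0.13  0.129] [ 175.7  116.1   55.4   -4.2  -64.2 -124. ]
tab [ 0.3798735  -0.10124165] [[ 0.3786646 -0.1049915]] tin [ 0.62063173 -0.0037676 ] [[ 0.62208107 -0.00878364]]
jar [[0.5871996  0.05597253]]
shak [[ 0.57513018 -0.06051562]]
flask [[0.518545   0.04043592]]
-150.67418433298968 0.20651373997587516 -3.460641206926723 0.060820402829259206
-150.86510815311993 0.20498282568864254 -2.1580285032213435 0.061754470489747734
[[ 0.57166593 -0.06462818]] [[0.5815511  0.05503392]] [[0.51881242 0.03668041]]
```

```bash
cat >> h.py <<'E'
from scipy.spatial.transform import Rotation as R
def tool():
    s=env.get_state(); M=R.from_euler("xyz",s["tool_rot"],degrees=True).as_matrix()
    return s,np.array(s["ee_pos"]),M
def rows_for(targets):
    """targets: list of (xyz, yaw of tool z deg), tool down -> print rows"""
    s,p,M=tool(); out=[]
    for xyz,yaw in targets:
        x=np.array([0,0,-1.]); z=np.array([np.cos(np.radians(yaw)),np.sin(np.radians(yaw)),0]); y=np.cross(z,x)
        Rt=np.c_[x,y,z]; d=M.T@(np.array(xyz)-p)/.2; a=R.from_matrix(M.T@Rt).as_rotvec(degrees=True)/90
        out.append(np.r_[d,a]); print(dict(zip(["dx","dy","dz","ax","ay","az"],out[-1].round(3))))
    return out
def show():
    s,p,M=tool(); print("t",round(s["clock"],2),"p",p.round(4),"zyaw",np.degrees(np.arctan2(M[1,2],M[0,2])).round(1),"x",M[:,0].round(3),"q",np.round(s["q"],1),"F",np.round(s["contact_force"],1),"w",round(s["gripper_width"],4))
E
python3 - <<'E'
from h import *
show(); s,p,M=tool(); print(M.round(3))
# pegs
c=np.array([.559,-.002])
for th in (-64.2,-4.4,55.4,115.6,175.6,235.6): print(th,c+.13*np.array([np.cos(np.radians(th)),np.sin(np.radians(th))]))
E
```

```text
t 0.1 p [ 0.1623 -0.6034  0.404 ] zyaw -74.9 x [-0.     0.001 -1.   ] q [73.6 19.1 -3.7 83.7  1.2 77.3 -5.1] F [ 0.5  0.1 -0.1] w 0.087
[[-0.     0.966  0.26 ]
 [ 0.001  0.26  -0.966]
 [-1.    -0.    -0.001]]
-64.2 [ 0.61558004 -0.11904144]
-4.4 [ 0.68861686 -0.01197347]
55.4 [0.63281969 0.10500773]
115.6 [0.50282885 0.11523823]
175.6 [0.42938314 0.00797347]
235.6 [ 0.48555429 -0.10926475]
```

Request:
{"name": "carry_out", "arguments": {"targets": [{"dy":0.15,"dz":-0.1,"ax":-0.07,"jaw":-0.3},{"dy":0.3,"dz":-0.2,"ax":-0.15,"jaw":-0.3},{"dy":0.5,"dz":-0.34,"ax":-0.23,"jaw":-0.3},{"dy":0.68,"dz":-0.48,"ax":-0.3,"jaw":-0.3},{"dy":0.85,"dz":-0.6,"ax":-0.38,"jaw":-0.3},{"dy":1,"dz":-0.7,"ax":-0.45,"jaw":-0.3},{"dy":1,"dz":-0.7,"ax":-0.45,"jaw":-0.3}]}}

```text
schema error: expected keys dx, dy, dz, ax, ay, az, jaw
```

```bash
python3 - <<'E'
from h import *
show(); rows_for([((.45,-.33,.40),-0)])
E
```

```text
t 0.1 p [ 0.1623 -0.6034  0.404 ] zyaw -74.9 x [-0.     0.001 -1.   ] q [73.6 19.1 -3.7 83.7  1.2 77.3 -5.1] F [ 0.5  0.1 -0.1] w 0.087
{'dx': np.float64(0.021), 'dy': np.float64(1.744), 'dz': np.float64(-0.946), 'ax': np.float64(-0.833), 'ay': np.float64(-0.001), 'az': np.float64(-0.0)}
```

Request:
{"name": "carry_out", "arguments": {"targets": [{"dx":0,"dy":0.15,"dz":-0.1,"ax":-0.07,"ay":0,"az":0,"jaw":-0.3},{"dx":0,"dy":0.32,"dz":-0.22,"ax":-0.15,"ay":0,"az":0,"jaw":-0.3},{"dx":0,"dy":0.5,"dz":-0.34,"ax":-0.23,"ay":0,"az":0,"jaw":-0.3},{"dx":0,"dy":0.68,"dz":-0.48,"ax":-0.3,"ay":0,"az":0,"jaw":-0.3},{"dx":0,"dy":0.85,"dz":-0.6,"ax":-0.38,"ay":0,"az":0,"jaw":-0.3},{"dx":0,"dy":1,"dz":-0.7,"ax":-0.45,"ay":0,"az":0,"jaw":-0.3},{"dx":0,"dy":1,"dz":-0.7,"ax":-0.45,"ay":0,"az":0,"jaw":-0.3}]}}

```text
clock: 0.68
ee_pos: [0.325, -0.4097, 0.4045]
tool_rot: [93.7, 89.8, 60.2]
contact_force: [0.0, 0.2, 0.0]
gripper_width: 0.0483
```

```bash
python3 - <<'E'
from h import *
show(); rows_for([((.45,-.33,.40),5),((.55,-.2,.40),45),((.689,-.012,.40),86)])
E
```

```text
t 0.68 p [ 0.325  -0.4097  0.4045] zyaw -33.4 x [ 0.002  0.003 -1.   ] q [ 62.8   7.2 -17.5  98.3   2.   74.9  11.5] F [0.  0.2 0. ] w 0.0483
{'dx': np.float64(0.025), 'dy': np.float64(0.677), 'dz': np.float64(0.302), 'ax': np.float64(-0.427), 'ay': np.float64(0.001), 'az': np.float64(-0.002)}
{'dx': np.float64(0.028), 'dy': np.float64(1.495), 'dz': np.float64(0.361), 'ax': np.float64(-0.871), 'ay': np.float64(0.001), 'az': np.float64(-0.002)}
{'dx': np.float64(0.032), 'dy': np.float64(2.662), 'dz': np.float64(0.423), 'ax': np.float64(-1.327), 'ay': np.float64(0.002), 'az': np.float64(-0.002)}
```

Request:
{"name": "carry_out", "arguments": {"targets": [{"dx":0,"dy":0.2,"dz":0.06,"ax":-0.08,"ay":0,"az":0,"jaw":-0.3},{"dx":0,"dy":0.4,"dz":0.12,"ax":-0.16,"ay":0,"az":0,"jaw":-0.3},{"dx":0,"dy":0.6,"dz":0.18,"ax":-0.24,"ay":0,"az":0,"jaw":-0.3},{"dx":0,"dy":0.8,"dz":0.24,"ax":-0.32,"ay":0,"az":0,"jaw":-0.3},{"dx":0,"dy":1,"dz":0.3,"ax":-0.4,"ay":0,"az":0,"jaw":-0.3},{"dx":0,"dy":1,"dz":0.3,"ax":-0.48,"ay":0,"az":0,"jaw":-0.3},{"dx":0,"dy":1,"dz":0.3,"ax":-0.52,"ay":0,"az":0,"jaw":-0.3}]}}

```text
clock: 1.27
ee_pos: [0.4879, -0.2723, 0.4048]
tool_rot: [50.2, 89.7, 64.3]
contact_force: [-0.1, -1.6, 0.3]
gripper_width: 0.0303
```

```bash
python3 - <<'E'
from h import *
show(); rows_for([((.6,-.17,.38),50),((.689,-.012,.36),86)])
E
```

```text
t 1.27 p [ 0.4879 -0.2723  0.4048] zyaw 14.1 x [ 0.002  0.005 -1.   ] q [ 50.6  13.1 -30.1  92.7   6.4  76.   33.7] F [-0.1 -1.6  0.3] w 0.0303
{'dx': np.float64(0.128), 'dy': np.float64(0.359), 'dz': np.float64(0.668), 'ax': np.float64(-0.399), 'ay': np.float64(0.003), 'az': np.float64(-0.002)}
{'dx': np.float64(0.233), 'dy': np.float64(1.016), 'dz': np.float64(1.292), 'ax': np.float64(-0.799), 'ay': np.float64(0.004), 'az': np.float64(-0.001)}
```

Request:
{"name": "carry_out", "arguments": {"targets": [{"dx":0.02,"dy":0.12,"dz":0.15,"ax":-0.08,"ay":0,"az":0,"jaw":-0.3},{"dx":0.04,"dy":0.24,"dz":0.3,"ax":-0.16,"ay":0,"az":0,"jaw":-0.3},{"dx":0.06,"dy":0.36,"dz":0.45,"ax":-0.24,"ay":0,"az":0,"jaw":-0.3},{"dx":0.08,"dy":0.48,"dz":0.6,"ax":-0.32,"ay":0,"az":0,"jaw":-0.3},{"dx":0.1,"dy":0.6,"dz":0.75,"ax":-0.4,"ay":0,"az":0,"jaw":-0.3},{"dx":0.12,"dy":0.7,"dz":0.9,"ax":-0.48,"ay":0,"az":0,"jaw":-0.3},{"dx":0.12,"dy":0.78,"dz":1,"ax":-0.56,"ay":0,"az":0,"jaw":-0.3},{"dx":0.12,"dy":0.78,"dz":1,"ax":-0.64,"ay":0,"az":0,"jaw":-0.3},{"dx":0.12,"dy":0.78,"dz":1,"ax":-0.64,"ay":0,"az":0,"jaw":-0.3}]}}

```text
clock: 2.02
ee_pos: [0.6444, -0.0706, 0.3812]
tool_rot: [8.7, 89.6, 80.9]
contact_force: [0.9, -0.1, 0.8]
gripper_width: 0.0305
```

```bash
python3 - <<'E'
from h import *
show(); rows_for([((.689,-.012,.35),86),((.689,-.012,.25),86)])
E
```

```text
t 2.02 p [ 0.6444 -0.0706  0.3812] zyaw 72.2 x [ 0.001  0.007 -1.   ] q [ 32.8  28.6 -42.9  79.9  19.   78.8  62. ] F [ 0.9 -0.1  0.8] w 0.0305
{'dx': np.float64(0.158), 'dy': np.float64(-0.123), 'dz': np.float64(0.346), 'ax': np.float64(-0.154), 'ay': np.float64(0.004), 'az': np.float64(-0.0)}
{'dx': np.float64(0.658), 'dy': np.float64(-0.123), 'dz': np.float64(0.343), 'ax': np.float64(-0.154), 'ay': np.float64(0.004), 'az': np.float64(-0.0)}
```

Moving to above the peg, then I'll look with the wrist camera.

Request:
{"name": "carry_out", "arguments": {"targets": [{"dx":0.05,"dy":-0.06,"dz":0.15,"ax":-0.07,"ay":0,"az":0,"jaw":-0.3},{"dx":0.1,"dy":-0.12,"dz":0.3,"ax":-0.15,"ay":0.004,"az":0,"jaw":-0.3},{"dx":0.16,"dy":-0.12,"dz":0.35,"ax":-0.15,"ay":0.004,"az":0,"jaw":-0.3},{"dx":0.16,"dy":-0.12,"dz":0.35,"ax":-0.15,"ay":0.004,"az":0,"jaw":-0.3}]}}

```text
clock: 2.35
ee_pos: [0.6885, -0.0089, 0.3464]
tool_rot: [68.3, 89.7, 154.0]
contact_force: [-1.0, -0.1, -1.0]
gripper_width: 0.0304
```

```bash
python3 - <<'E'
from h import *
import cv2
show(); m=env.camera_model("wrist"); im=env.camera("wrist"); cv2.imwrite("pics/w1.png",im[:,:,::-1])
im=env.camera("top"); cv2.imwrite("pics/t1.png",cv2.resize(im[165:295,250:380,::-1],None,fx=4.5,fy=4.5))
for th in (-64.2,-4.4,55.4): print(proj("wrist",[[.559+.13*np.cos(np.radians(th)),-.002+.13*np.sin(np.radians(th)),.092]],m))
rows_for([((.689,-.012,.25),86)])
E
```

```text
t 2.35 p [ 0.6885 -0.0089  0.3464] zyaw 85.7 x [-0.004  0.002 -1.   ] q [ 25.7  35.7 -44.   75.1  24.2  78.8  68.1] F [-1.  -0.1 -1. ] w 0.0304
[[173.40693761 140.4340784 ]]
[[311.20544629 215.05823873]]
[[448.04074067 140.63922923]]
{'dx': np.float64(0.495), 'dy': np.float64(-0.003), 'dz': np.float64(0.002), 'ax': np.float64(-0.006), 'ay': np.float64(-0.0), 'az': np.float64(-0.001)}
```

View pics/w1.png

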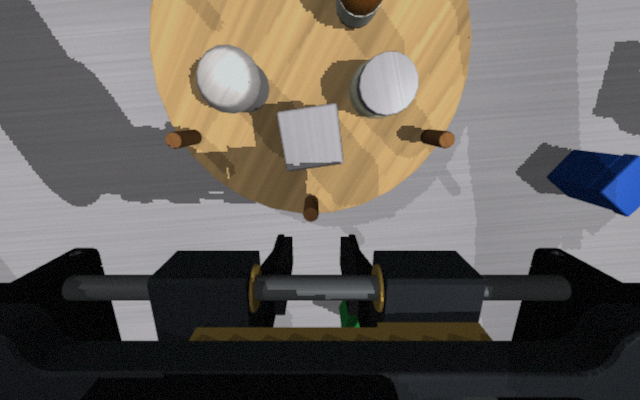

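View pics/t1.png

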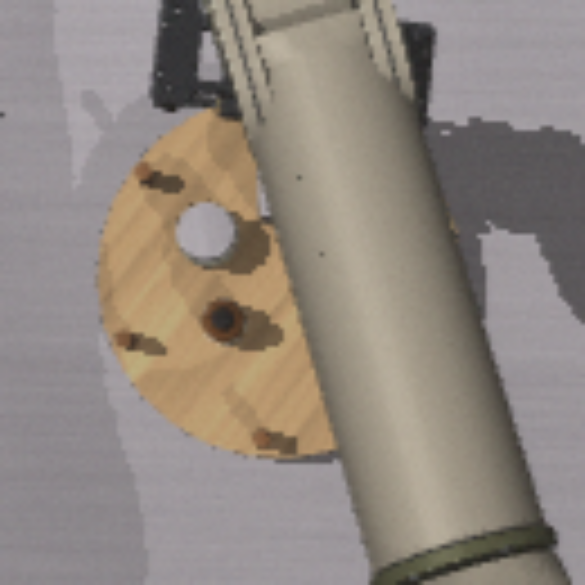

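The wrist view shows the peg top at (311,213), against a prediction of (311,215), and it sits between the two fingers at (285,240) and (350,240). The camera model agrees with the scene, so I'm descending.

Request:
{"name": "carry_out", "arguments": {"targets": [{"dx":0.1,"dy":0,"dz":0,"ax":0,"ay":0,"az":0,"jaw":-0.3},{"dx":0.2,"dy":0,"dz":0,"ax":0,"ay":0,"az":0,"jaw":-0.3},{"dx":0.3,"dy":0,"dz":0,"ax":0,"ay":0,"az":0,"jaw":-0.3},{"dx":0.4,"dy":0,"dz":0,"ax":0,"ay":0,"az":0,"jaw":-0.3},{"dx":0.47,"dy":0,"dz":0,"ax":0,"ay":0,"az":0,"jaw":-0.3},{"dx":0.48,"dy":0,"dz":0,"ax":0,"ay":0,"az":0,"jaw":-0.3},{"dx":0.48,"dy":0,"dz":0,"ax":0,"ay":0,"az":0,"jaw":-0.3}]}}

```text
clock: 3.03
ee_pos: [0.6881, -0.0136, 0.253]
tool_rot: [118.6, 89.9, -156.1]
contact_force: [-0.9, -0.0, 0.2]
gripper_width: 0.0304
```

```bash
cat >> h.py <<'E'
C=np.array([.559,-.002])
def arc(ths,z=.250,r=.13):
    return rows_for([((C[0]+r*np.cos(np.radians(t)),C[1]+r*np.sin(np.radians(t)),z),t+90) for t in ths])
def th():
    s,p,M=tool(); d=p[:2]-C; print("theta",np.degrees(np.arctan2(d[1],d[0])).round(2),"r",np.hypot(*d).round(4))
E
python3 - <<'E'
from h import *
import cv2
show();th(); print(env.camera_model("wrist")["pose"][:3,3]); im=env.camera("wrist"); cv2.imwrite("pics/w2.png",im[:,:,::-1])
arc(range(-6,-45,-4))
E
```

```text
t 3.03 p [ 0.6881 -0.0136  0.253 ] zyaw 85.3 x [-0.002 -0.001 -1.   ] q [ 25.5  40.  -42.   80.6  27.3  69.9  66.1] F [-0.9 -0.   0.2] w 0.0304
theta -5.14 r 0.1296
[ 0.60622798 -0.00623447  0.23226586]
{'dx': np.float64(0.02), 'dy': np.float64(-0.0), 'dz': np.float64(-0.012), 'ax': np.float64(0.015), 'ay': np.float64(-0.001), 'az': np.float64(-0.0)}
{'dx': np.float64(0.02), 'dy': np.float64(0.002), 'dz': np.float64(-0.058), 'ax': np.float64(0.059), 'ay': np.float64(-0.001), 'az': np.float64(-0.0)}
{'dx': np.float64(0.02), 'dy': np.float64(0.008), 'dz': np.float64(-0.103), 'ax': np.float64(0.104), 'ay': np.float64(-0.001), 'az': np.float64(-0.0)}
{'dx': np.float64(0.02), 'dy': np.float64(0.017), 'dz': np.float64(-0.147), 'ax': np.float64(0.148), 'ay': np.float64(-0.001), 'az': np.float64(-0.0)}
{'dx': np.float64(0.02), 'dy': np.float64(0.029), 'dz': np.float64(-0.191), 'ax': np.float64(0.193), 'ay': np.float64(-0.001), 'az': np.float64(-0.0)}
{'dx': np.float64(0.02), 'dy': np.float64(0.044), 'dz': np.float64(-0.234), 'ax': np.float64(0.237), 'ay': np.float64(-0.001), 'az': np.float64(-0.0)}
{'dx': np.float64(0.02), 'dy': np.float64(0.062), 'dz': np.float64(-0.275), 'ax': np.float64(0.282), 'ay': np.float64(-0.001), 'az': np.float64(-0.0)}
{'dx': np.float64(0.021), 'dy': np.float64(0.083), 'dz': np.float64(-0.316), 'ax': np.float64(0.326), 'ay': np.float64(-0.001), 'az': np.float64(-0.0)}
{'dx': np.float64(0.021), 'dy': np.float64(0.107), 'dz': np.float64(-0.354), 'ax': np.float64(0.37), 'ay': np.float64(-0.001), 'az': np.float64(-0.0)}
{'dx': np.float64(0.021), 'dy': np.float64(0.133), 'dz': np.float64(-0.391), 'ax': np.float64(0.415), 'ay': np.float64(-0.001), 'az': np.float64(-0.0)}
```

View pics/w2.png

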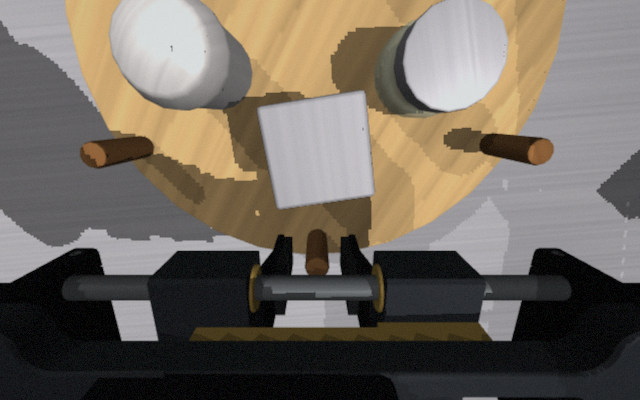

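Request:
{"name": "carry_out", "arguments": {"targets": [{"dx":0.02,"dy":0,"dz":-0.02,"ax":0.02,"ay":0,"az":0,"jaw":-0.3},{"dx":0.02,"dy":0.001,"dz":-0.04,"ax":0.04,"ay":0,"az":0,"jaw":-0.3},{"dx":0.02,"dy":0.003,"dz":-0.065,"ax":0.065,"ay":0,"az":0,"jaw":-0.3},{"dx":0.02,"dy":0.008,"dz":-0.1,"ax":0.1,"ay":0,"az":0,"jaw":-0.3},{"dx":0.02,"dy":0.017,"dz":-0.147,"ax":0.148,"ay":0,"az":0,"jaw":-0.3},{"dx":0.02,"dy":0.029,"dz":-0.191,"ax":0.193,"ay":0,"az":0,"jaw":-0.3},{"dx":0.02,"dy":0.044,"dz":-0.234,"ax":0.237,"ay":0,"az":0,"jaw":-0.3},{"dx":0.02,"dy":0.062,"dz":-0.275,"ax":0.282,"ay":0,"az":0,"jaw":-0.3},{"dx":0.02,"dy":0.075,"dz":-0.3,"ax":0.31,"ay":0,"az":0,"jaw":-0.3},{"dx":0.02,"dy":0.083,"dz":-0.316,"ax":0.326,"ay":0,"az":0,"jaw":-0.3}]}}

```text
clock: 3.92
ee_pos: [0.667, -0.0755, 0.2517]
tool_rot: [-86.3, 89.9, -30.6]
contact_force: [2.5, 1.0, 0.8]
gripper_width: 0.0303
```

```bash
python3 - <<'E'
from h import *
import cv2
show();th(); im=env.camera("wrist"); cv2.imwrite("pics/w3.png",im[:,:,::-1])
arc([-34,-36,-39,-42,-45,-48,-51,-54,-56,-57.])
E
```

```text
t 3.92 p [ 0.667  -0.0755  0.2517] zyaw 55.8 x [ 0.002 -0.001 -1.   ] q [ 28.2  36.3 -36.5  84.   22.5  67.1  44. ] F [2.5 1.  0.8] w 0.0303
theta -34.24 r 0.1307
{'dx': np.float64(0.008), 'dy': np.float64(0.004), 'dz': np.float64(0.005), 'ax': np.float64(-0.003), 'ay': np.float64(-0.0), 'az': np.float64(0.001)}
{'dx': np.float64(0.008), 'dy': np.float64(0.004), 'dz': np.float64(-0.018), 'ax': np.float64(0.019), 'ay': np.float64(-0.0), 'az': np.float64(0.001)}
{'dx': np.float64(0.008), 'dy': np.float64(0.006), 'dz': np.float64(-0.052), 'ax': np.float64(0.052), 'ay': np.float64(-0.0), 'az': np.float64(0.001)}
{'dx': np.float64(0.008), 'dy': np.float64(0.01), 'dz': np.float64(-0.086), 'ax': np.float64(0.086), 'ay': np.float64(-0.0), 'az': np.float64(0.001)}
{'dx': np.float64(0.008), 'dy': np.float64(0.015), 'dz': np.float64(-0.119), 'ax': np.float64(0.119), 'ay': np.float64(-0.0), 'az': np.float64(0.001)}
{'dx': np.float64(0.008), 'dy': np.float64(0.022), 'dz': np.float64(-0.152), 'ax': np.float64(0.152), 'ay': np.float64(-0.0), 'az': np.float64(0.001)}
{'dx': np.float64(0.008), 'dy': np.float64(0.031), 'dz': np.float64(-0.185), 'ax': np.float64(0.186), 'ay': np.float64(-0.0), 'az': np.float64(0.001)}
{'dx': np.float64(0.008), 'dy': np.float64(0.042), 'dz': np.float64(-0.218), 'ax': np.float64(0.219), 'ay': np.float64(-0.0), 'az': np.float64(0.001)}
{'dx': np.float64(0.008), 'dy': np.float64(0.05), 'dz': np.float64(-0.239), 'ax': np.float64(0.241), 'ay': np.float64(-0.0), 'az': np.float64(0.001)}
{'dx': np.float64(0.008), 'dy': np.float64(0.054), 'dz': np.float64(-0.249), 'ax': np.float64(0.252), 'ay': np.float64(0.0), 'az': np.float64(0.001)}
```

View pics/w3.png

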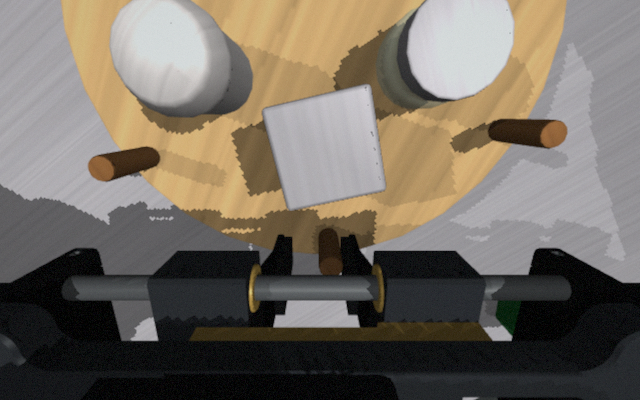

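The peg rides against the right-hand finger at (330,250), and the tin and its neighbours turn with the board without shifting. I'll carry on.

Request:
{"name": "carry_out", "arguments": {"targets": [{"dx":0.008,"dy":0.004,"dz":-0.018,"ax":0.019,"ay":0,"az":0,"jaw":-0.3},{"dx":0.008,"dy":0.006,"dz":-0.052,"ax":0.052,"ay":0,"az":0,"jaw":-0.3},{"dx":0.008,"dy":0.01,"dz":-0.086,"ax":0.086,"ay":0,"az":0,"jaw":-0.3},{"dx":0.008,"dy":0.015,"dz":-0.12,"ax":0.12,"ay":0,"az":0,"jaw":-0.3},{"dx":0.008,"dy":0.022,"dz":-0.152,"ax":0.152,"ay":0,"az":0,"jaw":-0.3},{"dx":0.008,"dy":0.031,"dz":-0.185,"ax":0.186,"ay":0,"az":0,"jaw":-0.3},{"dx":0.008,"dy":0.042,"dz":-0.218,"ax":0.22,"ay":0,"az":0,"jaw":-0.3},{"dx":0.008,"dy":0.054,"dz":-0.25,"ax":0.252,"ay":0,"az":0,"jaw":-0.3},{"dx":0.008,"dy":0.07,"dz":-0.282,"ax":0.288,"ay":0,"az":0,"jaw":-0.3},{"dx":0.008,"dy":0.082,"dz":-0.305,"ax":0.315,"ay":0,"az":0,"jaw":-0.3}]}}

```text
clock: 4.8
ee_pos: [0.6193, -0.1174, 0.2512]
tool_rot: [-53.9, 89.8, -26.7]
contact_force: [4.0, -0.2, 0.8]
gripper_width: 0.0301
```

```bash
python3 - <<'E'
from h import *
show();th(); 
arc([-65,-68,-71,-74,-77,-80,-83,-86,-89,-91.])
E
```

```text
t 4.8 p [ 0.6193 -0.1174  0.2512] zyaw 27.2 x [ 0.004 -0.002 -1.   ] q [ 30.8  30.2 -31.8  91.2  17.4  63.3  21.9] F [ 4.  -0.2  0.8] w 0.0301
theta -62.41 r 0.1302
{'dx': np.float64(0.006), 'dy': np.float64(0.001), 'dz': np.float64(-0.029), 'ax': np.float64(0.025), 'ay': np.float64(0.002), 'az': np.float64(0.002)}
{'dx': np.float64(0.006), 'dy': np.float64(0.004), 'dz': np.float64(-0.063), 'ax': np.float64(0.058), 'ay': np.float64(0.002), 'az': np.float64(0.002)}
{'dx': np.float64(0.006), 'dy': np.float64(0.008), 'dz': np.float64(-0.097), 'ax': np.float64(0.091), 'ay': np.float64(0.002), 'az': np.float64(0.002)}
{'dx': np.float64(0.006), 'dy': np.float64(0.013), 'dz': np.float64(-0.131), 'ax': np.float64(0.125), 'ay': np.float64(0.002), 'az': np.float64(0.002)}
{'dx': np.float64(0.006), 'dy': np.float64(0.021), 'dz': np.float64(-0.164), 'ax': np.float64(0.158), 'ay': np.float64(0.002), 'az': np.float64(0.002)}
{'dx': np.float64(0.005), 'dy': np.float64(0.03), 'dz': np.float64(-0.197), 'ax': np.float64(0.191), 'ay': np.float64(0.002), 'az': np.float64(0.002)}
{'dx': np.float64(0.005), 'dy': np.float64(0.041), 'dz': np.float64(-0.229), 'ax': np.float64(0.225), 'ay': np.float64(0.002), 'az': np.float64(0.002)}
{'dx': np.float64(0.005), 'dy': np.float64(0.054), 'dz': np.float64(-0.26), 'ax': np.float64(0.258), 'ay': np.float64(0.002), 'az': np.float64(0.002)}
{'dx': np.float64(0.005), 'dy': np.float64(0.068), 'dz': np.float64(-0.291), 'ax': np.float64(0.291), 'ay': np.float64(0.002), 'az': np.float64(0.002)}
{'dx': np.float64(0.005), 'dy': np.float64(0.078), 'dz': np.float64(-0.312), 'ax': np.float64(0.314), 'ay': np.float64(0.002), 'az': np.float64(0.002)}
```

Request:
{"name": "carry_out", "arguments": {"targets": [{"dx":0.006,"dy":0.001,"dz":-0.029,"ax":0.025,"ay":0.002,"az":0.002,"jaw":-0.3},{"dx":0.006,"dy":0.004,"dz":-0.063,"ax":0.058,"ay":0.002,"az":0.002,"jaw":-0.3},{"dx":0.006,"dy":0.008,"dz":-0.097,"ax":0.091,"ay":0.002,"az":0.002,"jaw":-0.3},{"dx":0.006,"dy":0.013,"dz":-0.13,"ax":0.125,"ay":0.002,"az":0.002,"jaw":-0.3},{"dx":0.006,"dy":0.021,"dz":-0.164,"ax":0.158,"ay":0.002,"az":0.002,"jaw":-0.3},{"dx":0.005,"dy":0.03,"dz":-0.197,"ax":0.19,"ay":0.002,"az":0.002,"jaw":-0.3},{"dx":0.005,"dy":0.041,"dz":-0.23,"ax":0.225,"ay":0.002,"az":0.002,"jaw":-0.3},{"dx":0.005,"dy":0.054,"dz":-0.26,"ax":0.258,"ay":0.002,"az":0.002,"jaw":-0.3},{"dx":0.005,"dy":0.068,"dz":-0.29,"ax":0.29,"ay":0.002,"az":0.002,"jaw":-0.3},{"dx":0.005,"dy":0.078,"dz":-0.312,"ax":0.314,"ay":0.002,"az":0.002,"jaw":-0.3}]}}

```text
clock: 5.63
ee_pos: [0.5569, -0.1322, 0.2511]
tool_rot: [-12.4, 89.9, -13.5]
contact_force: [2.0, -1.5, 0.7]
gripper_width: 0.0303
```

```bash
python3 - <<'E'
from h import *
import cv2
show();th(); im=env.camera("wrist"); cv2.imwrite("pics/w4.png",im[:,:,::-1])
arc([-94,-97,-100,-103,-106,-109,-112,-115,-118,-120.])
E
```

```text
t 5.63 p [ 0.5569 -0.1322  0.2511] zyaw -1.1 x [ 0.002 -0.001 -1.   ] q [ 31.8  22.7 -27.6 100.5  12.   59.6  -1.3] F [ 2.  -1.5  0.7] w 0.0303
theta -90.94 r 0.1302
{'dx': np.float64(0.005), 'dy': np.float64(0.002), 'dz': np.float64(-0.031), 'ax': np.float64(0.03), 'ay': np.float64(0.001), 'az': np.float64(0.0)}
{'dx': np.float64(0.005), 'dy': np.float64(0.005), 'dz': np.float64(-0.065), 'ax': np.float64(0.064), 'ay': np.float64(0.001), 'az': np.float64(0.0)}
{'dx': np.float64(0.005), 'dy': np.float64(0.009), 'dz': np.float64(-0.099), 'ax': np.float64(0.097), 'ay': np.float64(0.001), 'az': np.float64(0.0)}
{'dx': np.float64(0.005), 'dy': np.float64(0.015), 'dz': np.float64(-0.133), 'ax': np.float64(0.13), 'ay': np.float64(0.001), 'az': np.float64(0.0)}
{'dx': np.float64(0.004), 'dy': np.float64(0.023), 'dz': np.float64(-0.166), 'ax': np.float64(0.164), 'ay': np.float64(0.001), 'az': np.float64(0.0)}
{'dx': np.float64(0.004), 'dy': np.float64(0.032), 'dz': np.float64(-0.198), 'ax': np.float64(0.197), 'ay': np.float64(0.001), 'az': np.float64(0.0)}
{'dx': np.float64(0.004), 'dy': np.float64(0.043), 'dz': np.float64(-0.231), 'ax': np.float64(0.23), 'ay': np.float64(0.001), 'az': np.float64(0.0)}
{'dx': np.float64(0.004), 'dy': np.float64(0.056), 'dz': np.float64(-0.262), 'ax': np.float64(0.264), 'ay': np.float64(0.001), 'az': np.float64(0.0)}
{'dx': np.float64(0.004), 'dy': np.float64(0.071), 'dz': np.float64(-0.293), 'ax': np.float64(0.297), 'ay': np.float64(0.001), 'az': np.float64(0.0)}
{'dx': np.float64(0.004), 'dy': np.float64(0.081), 'dz': np.float64(-0.313), 'ax': np.float64(0.319), 'ay': np.float64(0.001), 'az': np.float64(0.0)}
```

View pics/w4.png

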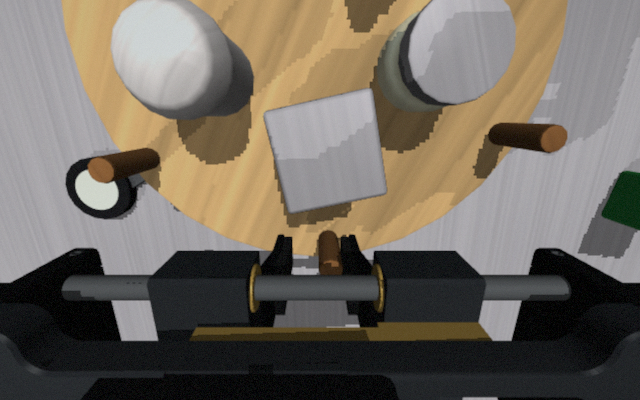

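The wrist view shows the black-and-white tab at (100,190). The peg is still caged and the tin hasn't shifted on the board.

Request:
{"name": "carry_out", "arguments": {"targets": [{"dx":0.005,"dy":0.002,"dz":-0.03,"ax":0.03,"ay":0,"az":0,"jaw":-0.3},{"dx":0.005,"dy":0.005,"dz":-0.065,"ax":0.064,"ay":0,"az":0,"jaw":-0.3},{"dx":0.005,"dy":0.009,"dz":-0.1,"ax":0.097,"ay":0,"az":0,"jaw":-0.3},{"dx":0.005,"dy":0.015,"dz":-0.133,"ax":0.13,"ay":0,"az":0,"jaw":-0.3},{"dx":0.004,"dy":0.023,"dz":-0.166,"ax":0.164,"ay":0,"az":0,"jaw":-0.3},{"dx":0.004,"dy":0.032,"dz":-0.198,"ax":0.197,"ay":0,"az":0,"jaw":-0.3},{"dx":0.004,"dy":0.043,"dz":-0.23,"ax":0.23,"ay":0,"az":0,"jaw":-0.3},{"dx":0.004,"dy":0.056,"dz":-0.262,"ax":0.264,"ay":0,"az":0,"jaw":-0.3},{"dx":0.004,"dy":0.071,"dz":-0.293,"ax":0.297,"ay":0,"az":0,"jaw":-0.3},{"dx":0.004,"dy":0.081,"dz":-0.313,"ax":0.319,"ay":0,"az":0,"jaw":-0.3}]}}

```text
clock: 6.52
ee_pos: [0.4941, -0.1145, 0.2509]
tool_rot: [2.4, 89.8, -27.6]
contact_force: [2.0, -2.0, 0.9]
gripper_width: 0.0309
```

```bash
python3 - <<'E'
from h import *
import cv2
show();th(); m=env.camera_model("wrist"); im=env.camera("wrist"); cv2.imwrite("pics/w5.png",im[:,:,::-1])
arc([-122,-125,-128,-131,-134,-137,-140,-143,-145,-146.])
E
```

```text
t 6.52 p [ 0.4941 -0.1145  0.2509] zyaw -30.0 x [ 0.003 -0.001 -1.   ] q [ 30.1  14.6 -24.7 110.2   7.3  56.5 -28. ] F [ 2.  -2.   0.9] w 0.0309
theta -119.98 r 0.1299
{'dx': np.float64(0.004), 'dy': np.float64(-0.001), 'dz': np.float64(-0.02), 'ax': np.float64(0.021), 'ay': np.float64(0.001), 'az': np.float64(-0.0)}
{'dx': np.float64(0.004), 'dy': np.float64(0.001), 'dz': np.float64(-0.054), 'ax': np.float64(0.054), 'ay': np.float64(0.001), 'az': np.float64(-0.0)}
{'dx': np.float64(0.003), 'dy': np.float64(0.005), 'dz': np.float64(-0.088), 'ax': np.float64(0.088), 'ay': np.float64(0.001), 'az': np.float64(-0.0)}
{'dx': np.float64(0.003), 'dy': np.float64(0.01), 'dz': np.float64(-0.121), 'ax': np.float64(0.121), 'ay': np.float64(0.001), 'az': np.float64(-0.0)}
{'dx': np.float64(0.003), 'dy': np.float64(0.017), 'dz': np.float64(-0.154), 'ax': np.float64(0.154), 'ay': np.float64(0.001), 'az': np.float64(-0.0)}
{'dx': np.float64(0.003), 'dy': np.float64(0.027), 'dz': np.float64(-0.187), 'ax': np.float64(0.188), 'ay': np.float64(0.001), 'az': np.float64(-0.0)}
{'dx': np.float64(0.003), 'dy': np.float64(0.037), 'dz': np.float64(-0.22), 'ax': np.float64(0.221), 'ay': np.float64(0.001), 'az': np.float64(-0.0)}
{'dx': np.float64(0.003), 'dy': np.float64(0.05), 'dz': np.float64(-0.251), 'ax': np.float64(0.254), 'ay': np.float64(0.001), 'az': np.float64(-0.0)}
{'dx': np.float64(0.003), 'dy': np.float64(0.059), 'dz': np.float64(-0.272), 'ax': np.float64(0.277), 'ay': np.float64(0.001), 'az': np.float64(-0.0)}
{'dx': np.float64(0.003), 'dy': np.float64(0.064), 'dz': np.float64(-0.282), 'ax': np.float64(0.288), 'ay': np.float64(0.001), 'az': np.float64(-0.0)}
```

View pics/w5.png

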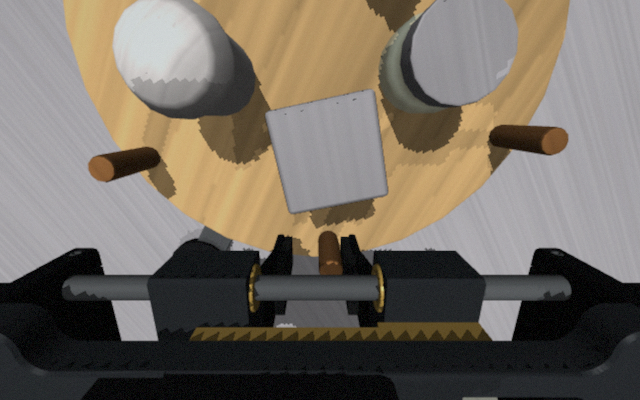

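Request:
{"name": "carry_out", "arguments": {"targets": [{"dx":0.004,"dy":0,"dz":-0.02,"ax":0.02,"ay":0,"az":0,"jaw":-0.3},{"dx":0.004,"dy":0.001,"dz":-0.054,"ax":0.054,"ay":0,"az":0,"jaw":-0.3},{"dx":0.003,"dy":0.005,"dz":-0.088,"ax":0.088,"ay":0,"az":0,"jaw":-0.3},{"dx":0.003,"dy":0.01,"dz":-0.12,"ax":0.12,"ay":0,"az":0,"jaw":-0.3},{"dx":0.003,"dy":0.017,"dz":-0.154,"ax":0.154,"ay":0,"az":0,"jaw":-0.3},{"dx":0.003,"dy":0.027,"dz":-0.187,"ax":0.188,"ay":0,"az":0,"jaw":-0.3},{"dx":0.003,"dy":0.037,"dz":-0.22,"ax":0.22,"ay":0,"az":0,"jaw":-0.3},{"dx":0.003,"dy":0.05,"dz":-0.25,"ax":0.254,"ay":0,"az":0,"jaw":-0.3},{"dx":0.003,"dy":0.059,"dz":-0.272,"ax":0.277,"ay":0,"az":0,"jaw":-0.3},{"dx":0.003,"dy":0.064,"dz":-0.282,"ax":0.288,"ay":0,"az":0,"jaw":-0.3}]}}

```text
clock: 7.4
ee_pos: [0.4516, -0.0742, 0.2507]
tool_rot: [27.6, 89.8, -28.3]
contact_force: [2.1, -1.3, 1.7]
gripper_width: 0.0301
```

```bash
python3 - <<'E'
from h import *
import cv2
show();th(); m=env.camera_model("wrist"); im=env.camera("wrist"); cv2.imwrite("pics/w6.png",im[:,:,::-1])
np.savez("m6.npz",**{k:np.array(v) for k,v in m.items()})
im=env.camera("top"); cv2.imwrite("pics/t6.png",cv2.resize(im[175:295,260:380,::-1],None,fx=5,fy=5,interpolation=cv2.INTER_CUBIC))
im=env.camera("scene"); cv2.imwrite("pics/s6.png",cv2.resize(im[140:240,240:370,::-1],None,fx=6,fy=6,interpolation=cv2.INTER_CUBIC))
E
```

```text
t 7.4 p [ 0.4516 -0.0742  0.2507] zyaw -56.0 x [ 0.003 -0.002 -1.   ] q [ 26.4   8.6 -24.  117.1   4.3  55.  -55.9] F [ 2.1 -1.3  1.7] w 0.0301
theta -146.07 r 0.1294
```

View pics/w6.png

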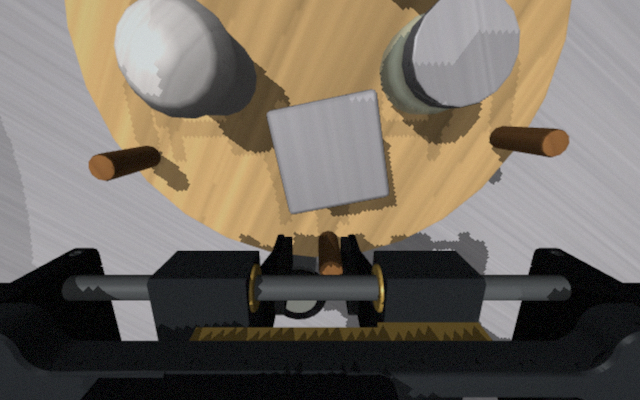

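View pics/t6.png

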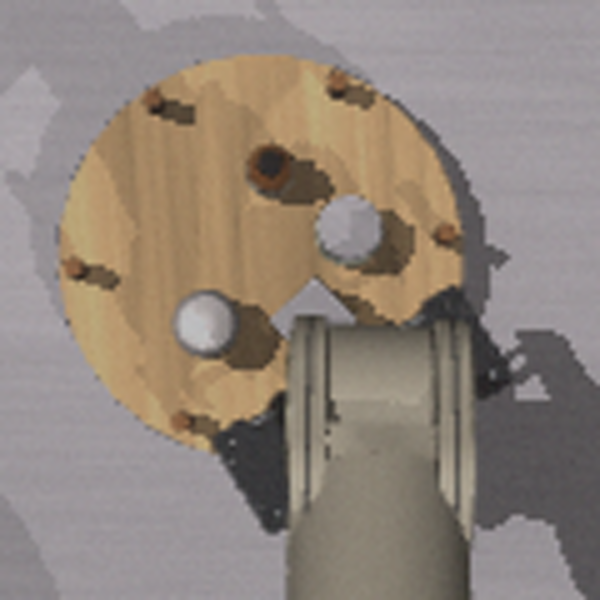

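View pics/s6.png

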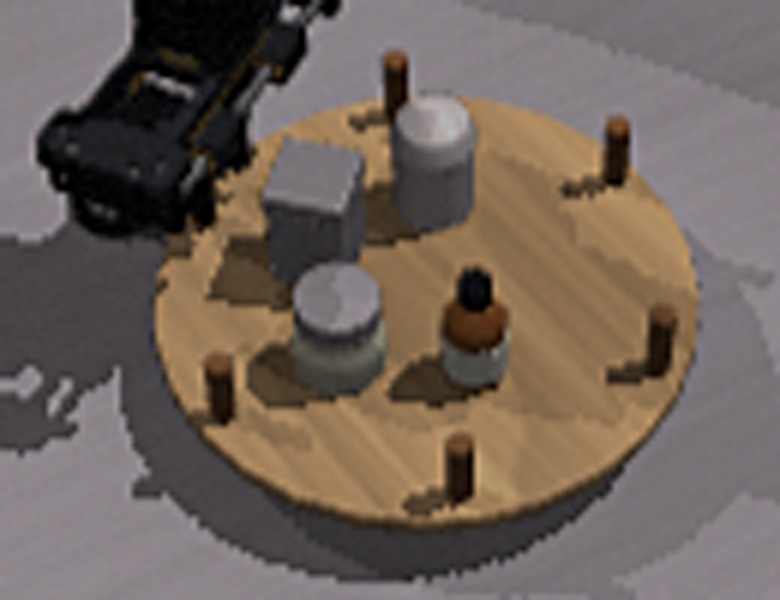

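```bash
python3 - <<'E'
from h import *
z=np.load("m6.npz"); m={k:z[k] for k in z.files}
a=lambda p,c:(np.degrees(np.arctan2(*(p-c).T[::-1])).round(1), np.hypot(*(p-c).T).round(4))
S=lambda p,z: ray("scene",crop(p,240,140,6),z)
T=lambda p,z: ray("top",crop(p,260,175,5),z)
tp=T([(445,231),(338,80),(152,98),(72,266),(181,420)],.092)
ct=np.array([.5595,-.001]); print("top pegs",a(tp,ct))
cs=np.array([.5576,-.0044]); print("scene tin",a(S((313,173),.117),cs), "pegs",a(S([(397,60),(618,127),(662,316),(460,445),(219,364)],.092),cs),"tab",a(np.array([[.3787,-.105]]),cs))
print("wrist tin",a(ray("wrist",[(328,151)],.117,m),C), "pegs",a(ray("wrist",[(103,168),(555,142)],.092,m),C))
E
```

```text
top pegs (array([-82.5, -22.7,  37.3,  96.7, 156.8]), array([0.1285, 0.1304, 0.1303, 0.1308, 0.1291]))
scene tin (array([-141.9]), array([0.0616])) pegs (array([156.6,  96.1,  35.7, -23.1, -82. ]), array([0.1279, 0.1283, 0.1303, 0.1323, 0.1304])) tab (array([-150.6]), array([0.2052]))
wrist tin (array([-142.]), array([0.0606])) pegs (array([158.1, -83.1]), array([0.1281, 0.1294]))
```

```bash
python3 - <<'E'
from h import *
th(); arc([-148,-150,-152,-153.5,-154.5,-155])
E
```

```text
theta -146.0 r 0.1297
{'dx': np.float64(0.001), 'dy': np.float64(-0.001), 'dz': np.float64(-0.023), 'ax': np.float64(0.024), 'ay': np.float64(0.001), 'az': np.float64(-0.001)}
{'dx': np.float64(0.001), 'dy': np.float64(0.0), 'dz': np.float64(-0.045), 'ax': np.float64(0.046), 'ay': np.float64(0.001), 'az': np.float64(-0.001)}
{'dx': np.float64(0.001), 'dy': np.float64(0.002), 'dz': np.float64(-0.068), 'ax': np.float64(0.068), 'ay': np.float64(0.001), 'az': np.float64(-0.001)}
{'dx': np.float64(0.001), 'dy': np.float64(0.004), 'dz': np.float64(-0.085), 'ax': np.float64(0.085), 'ay': np.float64(0.001), 'az': np.float64(-0.001)}
{'dx': np.float64(0.001), 'dy': np.float64(0.006), 'dz': np.float64(-0.096), 'ax': np.float64(0.096), 'ay': np.float64(0.001), 'az': np.float64(-0.001)}
{'dx': np.float64(0.001), 'dy': np.float64(0.007), 'dz': np.float64(-0.102), 'ax': np.float64(0.101), 'ay': np.float64(0.001), 'az': np.float64(-0.001)}
```

Request:
{"name": "carry_out", "arguments": {"targets": [{"dx":0,"dy":0,"dz":-0.012,"ax":0.012,"ay":0,"az":0,"jaw":-0.3},{"dx":0,"dy":0,"dz":-0.025,"ax":0.025,"ay":0,"az":0,"jaw":-0.3},{"dx":0,"dy":0,"dz":-0.045,"ax":0.045,"ay":0,"az":0,"jaw":-0.3},{"dx":0,"dy":0.002,"dz":-0.068,"ax":0.068,"ay":0,"az":0,"jaw":-0.3},{"dx":0,"dy":0.004,"dz":-0.085,"ax":0.085,"ay":0,"az":0,"jaw":-0.3},{"dx":0,"dy":0.006,"dz":-0.096,"ax":0.096,"ay":0,"az":0,"jaw":-0.3},{"dx":0,"dy":0.007,"dz":-0.102,"ax":0.102,"ay":0,"az":0,"jaw":-0.3},{"dx":0,"dy":0.007,"dz":-0.102,"ax":0.102,"ay":0,"az":0,"jaw":-0.3}]}}

```text
clock: 8.22
ee_pos: [0.4412, -0.0567, 0.2502]
tool_rot: [36.1, 89.9, -29.0]
contact_force: [-0.4, -0.5, -0.4]
gripper_width: 0.0307
```

```bash
python3 - <<'E'
from h import *
import cv2
show();th(); m=env.camera_model("wrist"); im=env.camera("wrist"); cv2.imwrite("pics/w7.png",im[:,:,::-1])
np.savez("m7.npz",**{k:np.array(v) for k,v in m.items()})
im=env.camera("scene"); cv2.imwrite("pics/s7.png",cv2.resize(im[140:240,240:370,::-1],None,fx=6,fy=6,interpolation=cv2.INTER_CUBIC))
E
```

```text
t 8.22 p [ 0.4412 -0.0567  0.2502] zyaw -65.1 x [ 0.002 -0.001 -1.   ] q [ 24.7   7.  -24.3 118.8   3.6  54.7 -66.6] F [-0.4 -0.5 -0.4] w 0.0307
theta -155.12 r 0.1299
```

View pics/w7.png

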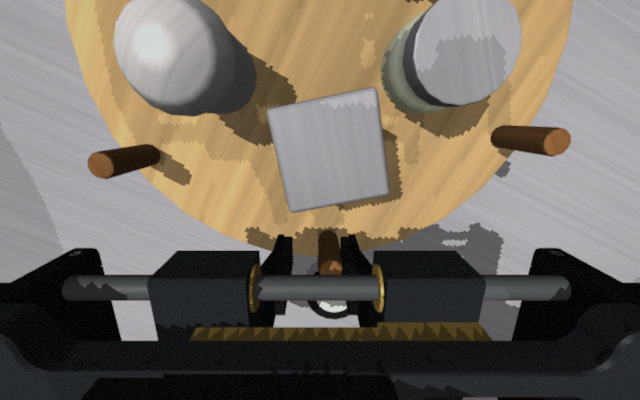

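View pics/s7.png

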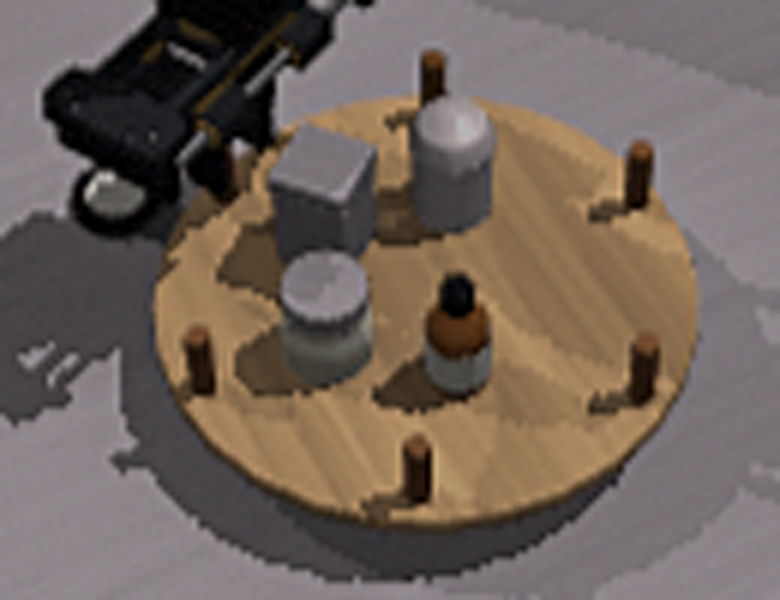

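The tab is at (332,305) in the wrist view, lined up with the tin at about (328,151). I'll back the finger off the peg by about 6 mm, lift and retreat, then check with the top camera.

Request:
{"name": "carry_out", "arguments": {"targets": [{"dx":0,"dy":0,"dz":0.015,"ax":0,"ay":0,"az":0,"jaw":-0.3},{"dx":0,"dy":0,"dz":0.03,"ax":0,"ay":0,"az":0,"jaw":-0.3},{"dx":-0.08,"dy":0,"dz":0.03,"ax":0,"ay":0,"az":0,"jaw":-0.3},{"dx":-0.2,"dy":0,"dz":0.03,"ax":0,"ay":0,"az":0,"jaw":-0.3},{"dx":-0.35,"dy":0,"dz":0.03,"ax":0,"ay":0,"az":0,"jaw":-0.3},{"dx":-0.5,"dy":0,"dz":0.03,"ax":0,"ay":0,"az":0,"jaw":-0.3},{"dx":-0.65,"dy":0,"dz":0.03,"ax":0,"ay":0,"az":0,"jaw":-0.3},{"dx":-0.75,"dy":0,"dz":0.03,"ax":0,"ay":0,"az":0,"jaw":-0.3}]}}

```text
clock: 8.98
ee_pos: [0.4436, -0.0624, 0.4029]
tool_rot: [45.0, 89.8, -20.1]
contact_force: [0.5, -1.5, 0.5]
gripper_width: 0.0306
```

```bash
python3 - <<'E'
from h import *
show(); rows_for([((.37,-.22,.40),-65),((.30,-.30,.40),-65)])
E
```

```text
t 8.98 p [ 0.4436 -0.0624  0.4029] zyaw -65.0 x [ 0.004 -0.001 -1.   ] q [ 26.5  -2.4 -23.5 108.1  -0.9  73.9 -61.8] F [ 0.5 -1.5  0.5] w 0.0306
{'dx': np.float64(0.014), 'dy': np.float64(-0.666), 'dz': np.float64(0.559), 'ax': np.float64(-0.0), 'ay': np.float64(0.002), 'az': np.float64(-0.002)}
{'dx': np.float64(0.014), 'dy': np.float64(-1.152), 'dz': np.float64(0.774), 'ax': np.float64(-0.0), 'ay': np.float64(0.002), 'az': np.float64(-0.002)}
```

Request:
{"name": "carry_out", "arguments": {"targets": [{"dx":0,"dy":-0.13,"dz":0.15,"ax":0,"ay":0,"az":0,"jaw":-0.3},{"dx":0,"dy":-0.27,"dz":0.3,"ax":0,"ay":0,"az":0,"jaw":-0.3},{"dx":0,"dy":-0.4,"dz":0.45,"ax":0,"ay":0,"az":0,"jaw":-0.3},{"dx":0,"dy":-0.53,"dz":0.6,"ax":0,"ay":0,"az":0,"jaw":-0.3},{"dx":0,"dy":-0.67,"dz":0.75,"ax":0,"ay":0,"az":0,"jaw":-0.3},{"dx":0,"dy":-0.8,"dz":0.9,"ax":0,"ay":0,"az":0,"jaw":-0.3},{"dx":0,"dy":-0.8,"dz":0.95,"ax":0,"ay":0,"az":0,"jaw":-0.3},{"dx":0,"dy":-0.8,"dz":0.95,"ax":0,"ay":0,"az":0,"jaw":-0.3}]}}

```text
clock: 9.65
ee_pos: [0.3777, -0.3055, 0.4026]
tool_rot: [41.2, 89.8, -24.2]
contact_force: [0.3, 1.0, 0.7]
gripper_width: 0.0307
```

```bash
python3 - <<'E'
from h import *
import cv2
show()
im=env.camera("top"); cv2.imwrite("pics/t8.png",cv2.resize(im[175:295,260:380,::-1],None,fx=5,fy=5,interpolation=cv2.INTER_CUBIC))
im=env.camera("scene"); cv2.imwrite("pics/s8.png",cv2.resize(im[140:240,240:370,::-1],None,fx=6,fy=6,interpolation=cv2.INTER_CUBIC))
E
```

```text
t 9.65 p [ 0.3777 -0.3055  0.4026] zyaw -65.3 x [ 0.003 -0.001 -1.   ] q [ 40.6   1.9  -7.2 104.1   0.2  73.9 -32. ] F [0.3 1.  0.7] w 0.0307
```

View pics/t8.png

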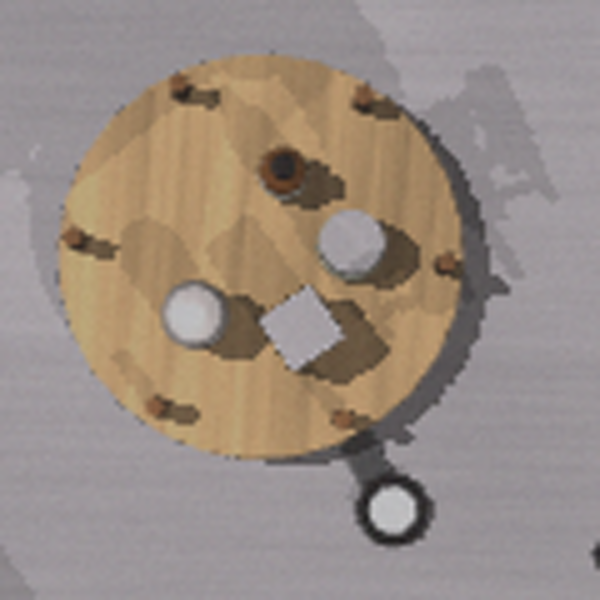

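View pics/s8.png

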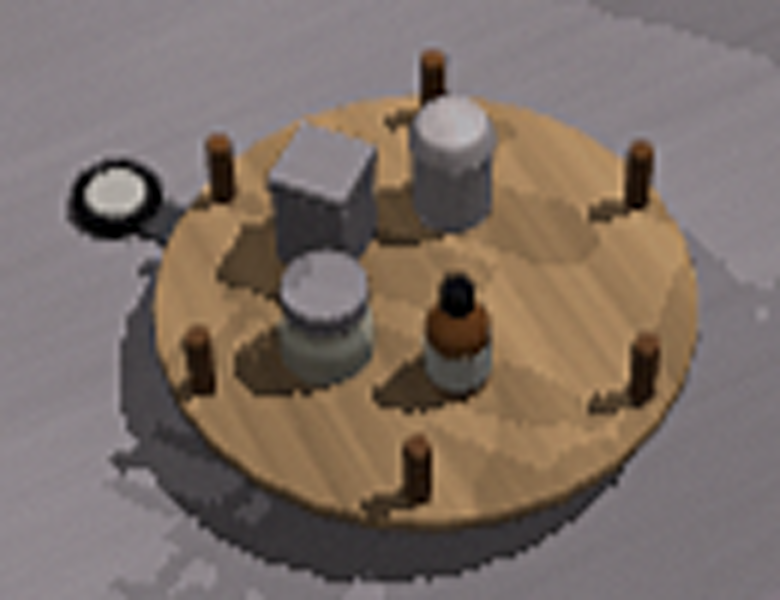

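```bash
python3 - <<'E'
from h import *
S=lambda p,z: ray("scene",crop(p,240,140,6),z)
T=lambda p,z: ray("top",crop(p,260,175,5),z)
def rep(n,pg,tin,tab):
    for c in (pg.mean(0),):
        u=(tab-c)/np.hypot(*(tab-c)); d=tin-c; print(n,c.round(4),"along",(d@u).round(4),"off",(u[0]*d[1]-u[1]*d[0]).round(4), np.degrees(np.arctan2(*(pg-c).T[::-1])).round(1),np.hypot(*(pg-c).T).round(3),"tab",np.degrees(np.arctan2(u[1],u[0])).round(2))
rep("top",T([(179,83),(363,95),(447,260),(342,418),(155,403),(72,236)],.092),T((302,327),.117)[0],T((393,511),.010)[0])
rep("scene",S([(433,57),(640,148),(646,342),(417,442),(199,335),(218,142)],.092),S((323,161),.117)[0],S((115,193),.010)[0])
for n,p,z in [("jar",(352,242),.102),("shak",(192,313),.115),("flask",(283,168),.122)]: print(n,np.hypot(*(T(p,z)[0]-C)))
E
```

```text
top [ 5.604e-01 -4.000e-04] along 0.0624 off 0.0002 [  27.8  -32.1  -91.9 -152.4  147.7   88. ] [0.129 0.129 0.13  0.13  0.128 0.13 ] tab -150.82
scene [ 0.5583 -0.0046] along 0.0613 off -0.0005 [ 147.8   88.    27.7  -32.2  -91.7 -151.9] [0.13  0.13  0.13  0.129 0.129 0.13 ] tab -150.79
jar 0.062283926035599575
shak 0.06476154884174116
flask 0.05605725532883769
```

Both cameras put the tin within 1 mm of the tongue's centre line. The hand is clear, so I'm handing in.

```bash
python3 - <<'E'
from h import *
show(); env.job_done()
E
```

```text
t 9.75 p [ 0.3789 -0.302   0.4027] zyaw -65.0 x [ 0.003 -0.    -1.   ] q [ 40.5   1.7  -7.4 104.2   0.2  74.  -32. ] F [0.3 0.9 0. ] w 0.0308
the job is handed in; nothing more can be done
```

The tin now stands at the front, in line with the tongue, and the job is handed in (clock 9.75 s of 48 s). I held one rim peg loosely between the part-open fingers and pushed it about 147° clockwise. Then I backed the finger off the peg, lifted and moved the hand away.

- **Tin:** it is about 62 mm from the axis on the tongue's side. The last measurements put it 0.2 mm (top camera) and −0.5 mm (scene camera) off the tongue's centre line; the limit is 10 mm.
- **Other containers:** all four look upright in the last pictures. The jar, shaker and flask are 56 to 65 mm from the axis.
- **Board:** the peg pictures from the scene camera before and after I withdrew match, so the stand is at rest where I left it.
- **Hand:** it is clear of the stand, about 0.35 m away. The readings after each push stayed at about 4 N or less, and the last one was about 1 N, roughly sensor noise.
- **Disagreement:** the two cameras differ by about 4 mm on where the board's centre is, but they agree to within 1 mm on the tin's alignment.
- **Not measured:** I did not check the loaf, notebook or spray bottle at the end; the arm's path stayed well away from them.

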